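# Rack the stirred sample pots in reverse order

## Robot

A 6-joint arm with a two-finger parallel gripper is mounted at the origin on the work surface. World frame = base frame: x ahead of the robot, y to its left, z up, the work surface at z = 0. Lengths are in m, angles in degrees, forces in N, time in s.
With the tool pointing down it reaches from about 0.25 to 0.725 m from the base axis. Payload 9.7 kg.
Tool frame: the origin (TCP) lies at the very end of the fingers, on their centre line; the grasp point (between the pads) lies grasp_offset behind it (grasp_offset is the distance from the TCP to the grasp point, in m); z points along the fingers, y is the line along which they close (so a half turn about z gives the same grasp; the last joint's range is limited). The gripper opens to 85 mm and grips with 20 to 120 N. Pads are 22 mm wide; open, the fingers measure 114 mm over their backs; the gripper's body (76 mm by 85 mm) begins 54 mm behind the grasp point. The pads swing forward as they close: fully open they stand 13 mm farther back than shut.
Start: joints at [63.255, 4.979, 10.078, 95.1, 0, 90], TCP at [0.248, 0.491, 0.231] pointing down, gripper open.
Joint ranges: [-179.16, 179.16], [-48.56, 103.87], [-65.8, 70.77], [-126.05, 130.52], [-82.76, 87.17], [-180, 180]. Speed limits (degrees/s): [127.2, 127.2, 147.25, 180, 180, 180].

## Interface

Orientations are given as [roll, pitch, yaw] about the fixed x, y, z axes, in that order (R = Rz(yaw) Ry(pitch) Rx(roll)).
In Python, from workcell import get_obs, camera, calibration, job_done, recognise, cut_out, mark_of, grasp_offset gives the robot as it stands.
- The arm moves only by the tool servo_tool, never from a script. Its argument "moves" is a list of rows, each a list of 3 entries, a list of its own where there are three numbers: the turn, a rotation vector about the tool's x, y, z in degrees, then the shift along the tool's x, y, z in m, then the opening in per cent of the stroke, from 0 (shut) to 100 (fully open). In form: [[[ax, ay, az], [x, y, z], claw], ...]. A call has 1 to 12 rows; each row shifts and turns the commanded pose from where the row before left it, along the tool's axes as they then stand; what a row does not reach is not made up. A row lasts 1/10 s, in which the tool goes at most 50 mm and 8.59 degrees, less where a joint would pass 70% of its speed; a pose out of reach is approached as far as the arm can. A call is refused whole if a number of a shift passes 0.05 or a number of a turn 8.59, either way. A call with a gripper value outside its range is refused whole. The fingers move at their own pace and stop on an object; "force" is the grip in N (left out, the last holds). Time passes only in rows, so rows that do not move let the fingers close. It gives the time, the measured TCP pose, the force, the opening and the grip force at its end, in the units of the state.
- get_obs(): the state, without advancing time (a new reading comes with each control period).
- camera(name): name is "scene" or "top" or "wrist"; returns (picture, depth): 480x640x3 uint8, red, green, blue; 480x640 float32, m along the optical axis (not along the pixel's ray), 0 where there is no reading.
- calibration(name): a dict with "camera_matrix" (3x3 intrinsics, pixels), "R" (3x3) and "t" (3): a world point X has camera coordinates R X + t. Camera axes: x right, y down, z forward; pixel columns grow to the right and rows downward; lengths in m; the calibration is good to about 2 mm. A picture is of the moment at which its call begins: read the wrist's pose just before it. calibration takes no time and is no camera call; for the wrist camera it gives the pose at the moment of the call.
- job_done(): hands the job in; it is judged then, once.
Trained networks look in the newest picture that a camera, given by its name, has taken for a name from the list of things; names that differ only in an ending like _2 or _b are one class to them, and where a whole thing is asked for, a point or a joint stands for the part that bears it (a point fixed in the world has none). Each returns a list of dicts, best first, with "score" (0 to 1); they miss things now and then, are a little off and sometimes report something else, mostly with a low value. They report only what shows in the picture. A call takes as long as a camera call. They do not tell look-alikes from the thing itself.
- recognise(name, camera): "xyz" ([x, y, z] in m, in the coordinates of the camera as it stood for that picture, good to about 4 mm: the middle of the surface that is visible of it).
- cut_out(name, camera): "mask" (480x640 bool, what is visible of it).
- mark_of(name, camera): "xyz" ([x, y, z] in m, in the coordinates of the camera as it stood for that picture, good to about 4 mm: a listed point, or the origin of a listed thing).
The state is a dict: "time": time; "q": joint angles; "qd": joint speeds; "joint_efforts": joint torques, N m; "ee_pos": TCP position; "tcp_rot": TCP orientation; "wrist_force": force on the tool from outside, world axes, zero at the start; "torque": the same for the moment, N m; "opening": finger opening in m; "grasp_force": force on a finger pad.
Only numpy, scipy, OpenCV 4.12 (cv2) and the standard library are available. Lean on these libraries where they do the work, as an engineer would, in place of code of your own. Each camera call takes 0.05 s, during which the arm holds its last target. There are 200 camera calls.

## Task

The stirring is finished: move the four sample pots from the four-place stirrer into the aluminium rack beside it, one pot to a pocket, in reverse order - as seen from the robot, the leftmost pot on the stirrer goes into the rightmost pocket, the next into the second pocket from the right, and so on. Keep the pots upright, set them down rather than dropping them, and leave each standing flat inside its pocket.

Things in the scene. Friction and masses are not known exactly. Their poses are not given: they have to be found in the camera images.
- stirrer: Grey four-place stirrer, a flat box 100 (x) by 330 (y) by 28 mm high, small black knobs on its front; it does not move. Origin: centre of its underside, on the table; x points away from the robot, y along the row to the robot's left, z up. Its four places: y -120, -40, 40 and 120 mm.
- rack: Aluminium rack with black pocket floors, fixed beside the stirrer (left or right of it), 86 (x) by 326 (y) mm: one row of four open pockets, each 74 by 74 mm inside, floor 4 mm above the table, rims and dividers 6 mm thick, 12 mm above the table. Origin: centre of its underside; x away from the robot, y along the row to the robot's left, z up. Pocket centres at y -120, -40, 40 and 120 mm.
- tall_pot: Tall slim round white pot with grey lid, 46 mm across, straight-sided, 95 mm high, about 0.2 kg. Origin: centre of its underside; z up.
- wide_pot: Low wide round white pot with grey lid, 56 mm across, straight-sided, 56 mm high, about 0.18 kg. Origin: centre of its underside; z up.
- square_pot: White pot of square section, 46 by 46 mm, sides straight up to 60 mm, round grey cap above (38 mm across), 72 mm high in all, about 0.18 kg; its x and y axes are square to its sides, turned less than 0.15 rad from the stirrer's. Origin: centre of its underside; z up.
- necked_pot: Round white bottle-shaped pot, body 50 mm across and straight up to 48 mm, sloping shoulder, narrow neck with grey cap 28 mm across, 80 mm high in all, about 0.16 kg. Origin: centre of its underside; z up.
- plate_a: Round dark steel stirrer plate, 66 mm across and 4 mm thick, fixed on one of the stirrer's four places (which one varies); all four plates look alike. At the start the tall pot stands on it, within 5 mm of its centre; the plate stays and so marks where that pot came from. Origin: centre of its underside, 28 mm above the table; its top is 32 mm above the table.
- plate_b: Round dark steel stirrer plate, 66 mm across and 4 mm thick, fixed on one of the stirrer's four places (which one varies); all four plates look alike. At the start the wide pot stands on it, within 5 mm of its centre; the plate stays and so marks where that pot came from. Origin: centre of its underside, 28 mm above the table; its top is 32 mm above the table.
- plate_c: Round dark steel stirrer plate, 66 mm across and 4 mm thick, fixed on one of the stirrer's four places (which one varies); all four plates look alike. At the start the square pot stands on it, within 5 mm of its centre; the plate stays and so marks where that pot came from. Origin: centre of its underside, 28 mm above the table; its top is 32 mm above the table.
- plate_d: Round dark steel stirrer plate, 66 mm across and 4 mm thick, fixed on one of the stirrer's four places (which one varies); all four plates look alike. At the start the necked pot stands on it, within 5 mm of its centre; the plate stays and so marks where that pot came from. Origin: centre of its underside, 28 mm above the table; its top is 32 mm above the table.
There are look-alikes about, which are no part of the job. What is shaped like the wide_pot but orange or purple is not meant.

How it is judged (in metres and radians):
At the end, for the whole second after the job is handed in: Every pot stands in the pocket that mirrors its starting place (leftmost on the stirrer to rightmost in the rack, and so on), centre within 15 mm of the pocket's along each rack axis, underside within 5 mm of its floor, upright within 0.12 rad, released and at rest ((not (y of plate_a in the frame of stirrer between -0.15 and -0.09 m) or y of tall_pot in the frame of rack between 0.105 and 0.135 m) and (not (y of plate_a in the frame of stirrer between -0.07 and -0.01 m) or y of tall_pot in the frame of rack between 0.025 and 0.055 m) and (not (y of plate_a in the frame of stirrer between 0.01 and 0.07 m) or y of tall_pot in the frame of rack between -0.055 and -0.025 m) and (not (y of plate_a in the frame of stirrer between 0.09 and 0.15 m) or y of tall_pot in the frame of rack between -0.135 and -0.105 m) and x of tall_pot in the frame of rack between -0.015 and 0.015 m and z of tall_pot in the frame of rack between -0.001 and 0.009 m and angle between each of tall_pot, wide_pot, square_pot, necked_pot's own z axis and vertical below 0.12 rad and linear speed of each of tall_pot, wide_pot, square_pot, necked_pot below 0.02 m/s and angular speed of each of tall_pot, wide_pot, square_pot, necked_pot below 0.2 rad/s and contact force between each of tall_pot, wide_pot, square_pot, necked_pot and the fingers below 0.1 N and (not (y of plate_b in the frame of stirrer between -0.15 and -0.09 m) or y of wide_pot in the frame of rack between 0.105 and 0.135 m) and (not (y of plate_b in the frame of stirrer between -0.07 and -0.01 m) or y of wide_pot in the frame of rack between 0.025 and 0.055 m) and (not (y of plate_b in the frame of stirrer between 0.01 and 0.07 m) or y of wide_pot in the frame of rack between -0.055 and -0.025 m) and (not (y of plate_b in the frame of stirrer between 0.09 and 0.15 m) or y of wide_pot in the frame of rack between -0.135 and -0.105 m) and x of wide_pot in the frame of rack between -0.015 and 0.015 m and z of wide_pot in the frame of rack between -0.001 and 0.009 m and (not (y of plate_c in the frame of stirrer between -0.15 and -0.09 m) or y of square_pot in the frame of rack between 0.105 and 0.135 m) and (not (y of plate_c in the frame of stirrer between -0.07 and -0.01 m) or y of square_pot in the frame of rack between 0.025 and 0.055 m) and (not (y of plate_c in the frame of stirrer between 0.01 and 0.07 m) or y of square_pot in the frame of rack between -0.055 and -0.025 m) and (not (y of plate_c in the frame of stirrer between 0.09 and 0.15 m) or y of square_pot in the frame of rack between -0.135 and -0.105 m) and x of square_pot in the frame of rack between -0.015 and 0.015 m and z of square_pot in the frame of rack between -0.001 and 0.009 m and (not (y of plate_d in the frame of stirrer between -0.15 and -0.09 m) or y of necked_pot in the frame of rack between 0.105 and 0.135 m) and (not (y of plate_d in the frame of stirrer between -0.07 and -0.01 m) or y of necked_pot in the frame of rack between 0.025 and 0.055 m) and (not (y of plate_d in the frame of stirrer between 0.01 and 0.07 m) or y of necked_pot in the frame of rack between -0.055 and -0.025 m) and (not (y of plate_d in the frame of stirrer between 0.09 and 0.15 m) or y of necked_pot in the frame of rack between -0.135 and -0.105 m) and x of necked_pot in the frame of rack between -0.015 and 0.015 m and z of necked_pot in the frame of rack between -0.001 and 0.009 m); the robot touches nothing.
It fails at once if a pot is tipped more than 0.6 rad from upright (angle between any of tall_pot, wide_pot, square_pot, necked_pot's own z axis and vertical above 0.6 rad).
It fails at once if a pot is dropped or thrown: faster than 0.7 m/s (a fall of 25 mm) while the fingers do not touch it ((contact force between tall_pot and the fingers below 0.05 N and linear speed of tall_pot above 0.7 m/s) or (contact force between wide_pot and the fingers below 0.05 N and linear speed of wide_pot above 0.7 m/s) or (contact force between square_pot and the fingers below 0.05 N and linear speed of square_pot above 0.7 m/s) or (contact force between necked_pot and the fingers below 0.05 N and linear speed of necked_pot above 0.7 m/s)).
It also fails if it takes over 106 s, if anything falls off the work surface, if the arm or the gripper's body presses on something with over 40 N, if the wrist force passes 120 N, or if a joint passes its speed limit or range.

## Working session

There is one attempt and no reset: what is moved stays moved. The work goes in short steps, Python scripts to look and compute and a tool call to move; the robot and the scene stay as the last step left them, time stands still between calls to the robot, and variables do not carry over. Pictures are saved under pics/ and viewed, at most 14 in all, crops included, and the job is handed in when it is done.

Besides the shell and the picture viewer there is one more tool, called in YAML: its name, and indented under it one key for each argument. servo_tool: Moves the arm, as the interface text tells. Its arguments: {"type":"object","properties":{"moves":{"type":"array"},"force":{"type":"number"}},"required":["moves"]}

```bash
mkdir -p pics
cat > h.py <<'E'
import numpy as np, cv2
from workcell import *
def toworld(p,c): return c["R"].T@(np.array(p)-c["t"])
def save(n,img): cv2.imwrite(f"pics/{n}.png",img[:,:,::-1])
E
python3 - <<'E'
from h import *
o=get_obs(); print(o["time"],o["ee_pos"],o["tcp_rot"],o["opening"],grasp_offset)
ims=[]
for cam in ["top","scene"]:
    c=calibration(cam); im,d=camera(cam); save(cam+"0",im)
    print(cam)
    for n in ["stirrer","rack","tall_pot","wide_pot","square_pot","necked_pot"]:
        for r in mark_of(n,cam)[:3]: print(n,round(r["score"],2),toworld(r["xyz"],c).round(3))
E
```

```text
0.0 [0.24740823 0.49095184 0.23055967] [-1.79921676e+02 -7.13799689e-04  1.53255176e+02] 0.08526955260775416 0.0187
top
stirrer 0.75 [ 0.488 -0.191  0.001]
rack 0.71 [0.538 0.22  0.004]
tall_pot 0.56 [ 0.484 -0.225  0.034]
wide_pot 0.88 [ 0.504 -0.075  0.03 ]
wide_pot 0.8 [ 0.358 -0.068 -0.002]
wide_pot 0.69 [ 0.611 -0.073 -0.001]
square_pot 0.89 [ 0.489 -0.147  0.029]
square_pot 0.74 [ 0.475 -0.31   0.026]
square_pot 0.31 [ 0.482 -0.228  0.025]
necked_pot 0.8 [ 0.474 -0.308  0.036]
necked_pot 0.35 [ 0.49  -0.152  0.025]
scene
stirrer 0.72 [ 0.497 -0.07   0.028]
stirrer 0.69 [ 0.487 -0.195 -0.002]
rack 0.87 [ 0.535  0.219 -0.001]
tall_pot 0.57 [ 0.481 -0.225  0.029]
wide_pot 0.87 [ 0.357 -0.074  0.001]
wide_pot 0.82 [ 0.611 -0.074 -0.005]
wide_pot 0.66 [ 0.504 -0.072  0.03 ]
square_pot 0.73 [ 0.491 -0.154  0.032]
necked_pot 0.94 [ 0.473 -0.313  0.028]
```

View pics/top0.png

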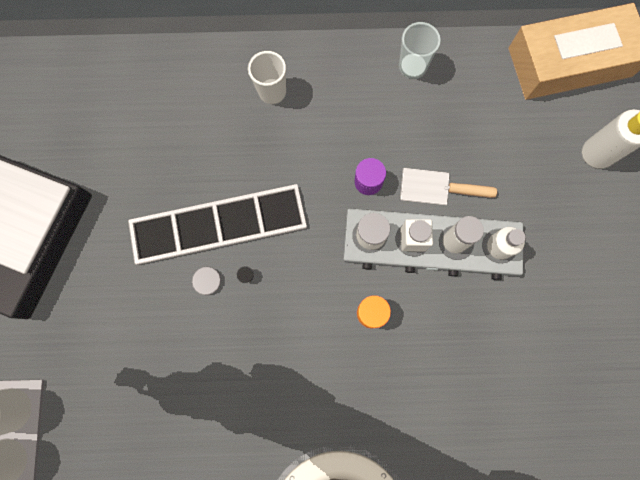

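View pics/scene0.png

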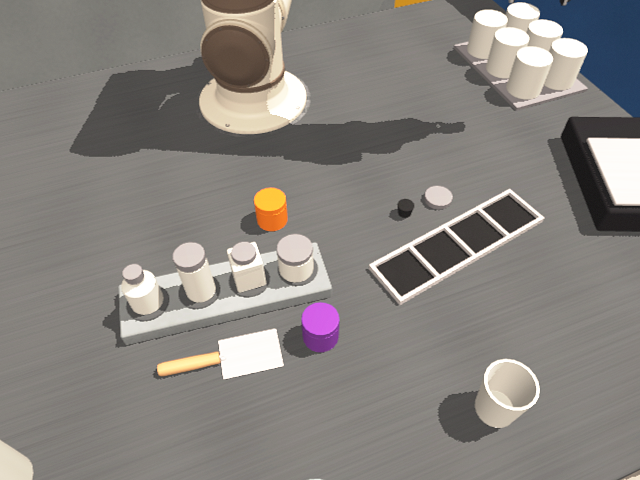

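The top view shows, from left to right on the stirrer: wide (373,230), square (418,235), tall (463,235) and necked (508,243). The rack is to the left at (218,224). So wide goes to the rightmost pocket, then square, tall, and necked to the leftmost. The orange (374,312) and purple (370,176) pots are decoys. Next I'll measure precisely.

```bash
cat >> h.py <<'E'
def cloud(cam):
    c=calibration(cam); im,d=camera(cam); K=c["camera_matrix"]
    v,u=np.mgrid[:480,:640]
    P=np.stack([(u-K[0,2])/K[0,0]*d,(v-K[1,2])/K[1,1]*d,d],-1)
    W=(P-c["t"])@c["R"]; W[d==0]=np.nan
    return im,d,W
def rect(pts): # minAreaRect in mm
    (cx,cy),(w,h),a=cv2.minAreaRect((pts*1000).astype(np.float32)); 
    return round(cx,1),round(cy,1),round(w,1),round(h,1),round(a,2)
E
cat > meas.py <<'E'
from h import *
for cam in ["top","scene"]:
    im,d,W=cloud(cam); x,y,z=W[...,0],W[...,1],W[...,2]
    c=calibration(cam); K=c["camera_matrix"]
    print(cam,"table z",np.nanmedian(z[(x>.38)&(x<.45)&(y>0)&(y<.1)]).round(4), "cam",(-c["R"].T@c["t"]).round(2))
    for n,h in [("rack",.012),("stirrer",.028)]:
        m=cut_out(n,cam)
        for r in m[:2]:
            k=r["mask"]; k=cv2.morphologyEx(k.astype(np.uint8),cv2.MORPH_OPEN,np.ones((3,3)))>0
            vv,uu=np.nonzero(k)
            ray=np.stack([(uu-K[0,2])/K[0,0],(vv-K[1,2])/K[1,1],np.ones(len(uu))],1)@c["R"]
            o=-c["R"].T@c["t"]; p=o+ray*((h-o[2])/ray[:,2])[:,None]
            print(n,round(r["score"],2),len(uu),"plane",rect(p[:,:2]))
            q=W[k]; q=q[np.abs(q[:,2]-h)<.006]
            if len(q)>50: print("   depth",rect(q[:,:2]))
    for n,h,g in [("wide",.088,(.504,-.073)),("square",.104,(.489,-.15)),("tall",.127,(.483,-.226)),("necked",.112,(.474,-.31))]:
        k=(np.hypot(x-g[0],y-g[1])<.045)&(np.abs(z-h)<.006)
        q=W[k]; 
        if len(q)>10: 
            cc,rr=cv2.minEnclosingCircle((q[:,:2]*1000).astype(np.float32))
            print(n,len(q),"mean",q.mean(0).round(4),"circ",np.round(cc,1),round(rr,1))
    k=(np.hypot(x-.489,y+.15)<.045)&(np.abs(z-.092)<.004)
    if k.sum()>20: print("sq body",k.sum(),rect(W[k][:,:2]))
E
python3 meas.py
```

```text
top table z 0.0012 cam [0.31 0.01 0.89]
rack 0.84 7796 plane (534.7, 215.9, 90.0, 326.8, 11.25)
   depth (535.7, 216.0, 88.1, 326.6, 11.2)
rack 0.25 305 plane (479.3, -229.7, 67.0, 43.8, 57.5)
stirrer 0.85 5103 plane (481.7, -187.5, 328.1, 113.8, 84.29)
   depth (483.4, -188.5, 328.3, 110.9, 83.92)
wide 800 mean [ 0.5002 -0.0728  0.089 ] circ [501.4 -72.9] 28.2
square 392 mean [ 0.4904 -0.1492  0.1047] circ [ 491.2 -149.7] 19.1
tall 613 mean [ 0.485  -0.2256  0.1277] circ [ 485.2 -226.5] 23.3
necked 229 mean [ 0.4738 -0.3077  0.1125] circ [ 473.7 -308.8] 14.2
sq body 296 (491.0, -150.1, 46.1, 45.9, 88.98)
scene table z -0.0009 cam [ 0.97 -0.21  0.72]
rack 0.77 7907 plane (537.5, 211.4, 93.5, 332.9, 11.34)
   depth (534.0, 213.2, 88.5, 329.2, 11.21)
stirrer 0.96 6293 plane (495.6, -192.8, 326.9, 113.0, 84.06)
   depth (487.9, -192.4, 329.0, 101.5, 83.95)
wide 858 mean [ 0.502  -0.0762  0.0869] circ [500.1 -75.6] 28.7
square 428 mean [ 0.4921 -0.1524  0.1027] circ [ 490.6 -152.8] 19.4
tall 682 mean [ 0.4869 -0.2291  0.1257] circ [ 485.  -229.4] 23.7
necked 275 mean [ 0.4746 -0.311   0.1105] circ [ 473.2 -310.8] 14.6
sq body 326 (490.7, -152.3, 45.6, 47.6, 89.04)
```

servo_tool:
  moves:
    - [[0,0,7.9],[0,0,0],100]
    - [[0,0,7.9],[0,0,0],100]
    - [[0,0,7.9],[0,0,0],100]
    - [[0,0,7.9],[0,0,0],100]
    - [[0,0,7.9],[0,0,0],100]
    - [[0,0,7.9],[0,0,0],100]
    - [[0,0,7.9],[0,0,0],100]
    - [[0,0,7.9],[0,0,0],100]
    - [[0,0,0],[0,0,0],100]
  force: 40

```text
time: 1.9
ee_pos: [0.2475, 0.4912, 0.2313]
tcp_rot: [180.0, 0.0, 89.9]
wrist_force: [-0.2, -0.7, 0.2]
opening: 0.0854
grasp_force: 0.0
```

servo_tool:
  moves:
    - [[0,0,0],[-0.02,0.01,0],100]
    - [[0,0,0],[-0.045,0.02,0],100]
    - [[0,0,0],[-0.045,0.02,0],100]
    - [[0,0,0],[-0.045,0.02,0],100]
    - [[0,0,0],[-0.045,0.02,0],100]
    - [[0,0,0],[-0.045,0.02,0],100]
    - [[0,0,0],[-0.045,0.02,0],100]
    - [[0,0,0],[-0.045,0.02,0],100]
    - [[0,0,0],[-0.045,0.02,0],100]
    - [[0,0,0],[-0.045,0.02,0],100]
    - [[0,0,0],[-0.045,0.02,0],100]
    - [[0,0,0],[-0.045,0.02,0],100]

```text
time: 3.1
ee_pos: [0.4785, -0.0258, 0.2316]
tcp_rot: [179.9, -0.0, 90.3]
wrist_force: [1.8, 1.3, 0.1]
opening: 0.0856
grasp_force: 0.0
```

servo_tool:
  moves:
    - [[0,0,0],[-0.025,0.012,0.02],100]
    - [[0,0,0],[-0.025,0.011,0.03],100]
    - [[0,0,0],[0,0,0.04],100]
    - [[0,0,0],[0,0,0],100]

```text
time: 3.5
ee_pos: [0.4984, -0.074, 0.1361]
tcp_rot: [-179.5, -0.1, 90.2]
wrist_force: [-0.1, 0.2, -0.2]
opening: 0.0851
grasp_force: 0.0
```

Run:
```python
from h import *
o=get_obs(); print(o["ee_pos"]); im,d=camera("wrist"); save("w0",im)
c=calibration("wrist"); K=c["camera_matrix"]
p=c["R"]@np.array([o["ee_pos"][0],o["ee_pos"][1],.088])+c["t"]; print((K@p/p[2]).round(0))
```

```text
[ 0.49843276 -0.07395274  0.13607855]
[325. 267.   1.]
```

View pics/w0.png

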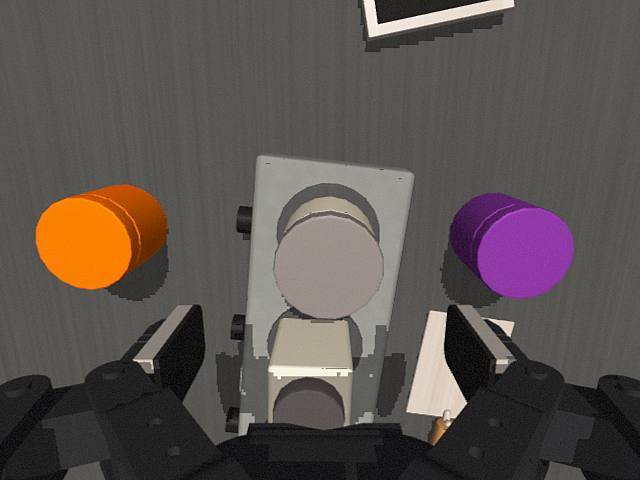

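The wrist view shows the wide pot's lid centred at (328,265), against a predicted (325,267), so it's aligned. Next: descend, grip and lift.

servo_tool:
  moves:
    - [[0,0,0],[0,0,0.045],100]
    - [[0,0,0],[0,0,0.045],100]
    - [[0,0,0],[0,0,0],100]
    - [[0,0,0],[0,0,0],40]
    - [[0,0,0],[0,0,0],40]
    - [[0,0,0],[0,0,0],40]
    - [[0,0,0],[0,0,0],40]
    - [[0,0,0],[0,0,0],40]
    - [[0,0,0],[0,0,0],40]

```text
time: 4.45
ee_pos: [0.5029, -0.0736, 0.0552]
tcp_rot: [179.7, 0.0, 90.1]
wrist_force: [-2.5, -0.2, 7.7]
opening: 0.0549
grasp_force: 40.9
```

servo_tool:
  moves:
    - [[0,0,0],[0,0,-0.01],40]
    - [[0,0,0],[0,0,-0.02],40]
    - [[0,0,0],[0,0,-0.03],40]
    - [[0,0,0],[0.02,0.007,-0.02],40]
    - [[0,0,0],[0.03,0.01,0],40]
    - [[0,0,0],[0.03,0.01,0],40]
    - [[0,0,0],[0.03,0.01,0],40]
    - [[0,0,0],[0.03,0.01,0],40]
    - [[0,0,0],[0.021,0.007,0],40]
    - [[0,0,0],[0.01,0.003,0],40]
    - [[0,0,0],[0,0,0],40]
    - [[0,0,0],[0,0,0],40]

```text
time: 5.65
ee_pos: [0.5578, 0.0969, 0.132]
tcp_rot: [180.0, 0.0, 90.1]
wrist_force: [-0.3, 0.1, -1.8]
opening: 0.0549
grasp_force: 43.0
```

```bash
cat > chk.py <<'E'
from h import *
import sys
o=get_obs(); im,d=camera("wrist"); save(sys.argv[1],im); print(o["ee_pos"],o["wrist_force"].round(1) if hasattr(o["wrist_force"],'round') else o["wrist_force"],o["opening"])
E
python3 chk.py w1
```

```text
[0.55784098 0.09690423 0.13196953] [-0.3  0.1 -1.8] 0.054887002368709414
```

View pics/w1.png

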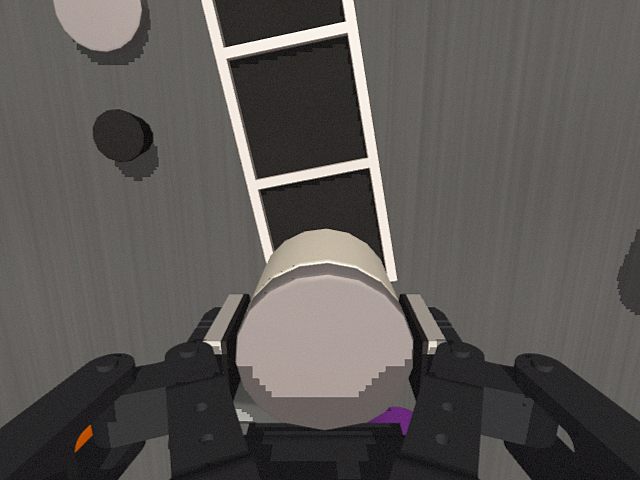

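The pot is held upright over the rightmost pocket and the pose matches the plan. Lowering it now.

servo_tool:
  moves:
    - [[0,0,0],[0,0,0.02],40]
    - [[0,0,0],[0,0,0.035],40]
    - [[0,0,0],[0,0,0.03],40]
    - [[0,0,0],[0,0,0.015],40]
    - [[0,0,0],[0,0,0.005],40]
    - [[0,0,0],[0,0,0.002],40]
    - [[0,0,0],[0,0,0],40]
    - [[0,0,0],[0,0,0],40]

```text
time: 6.5
ee_pos: [0.5582, 0.0968, 0.027]
tcp_rot: [179.9, -0.0, 90.0]
wrist_force: [-6.0, -1.5, 11.7]
opening: 0.0549
grasp_force: 44.4
```

servo_tool:
  moves:
    - [[0,0,0],[0,0,0],100]
    - [[0,0,0],[0,0,0],100]
    - [[0,0,0],[0,0,0],100]
    - [[0,0,0],[0,0,0],100]
    - [[0,0,0],[0,0,-0.02],100]
    - [[0,0,0],[0,0,-0.045],100]
    - [[0,0,0],[0,0,-0.045],100]
    - [[0,0,0],[-0.02,-0.005,0],100]
    - [[0,0,0],[-0.045,-0.012,0],100]
    - [[0,0,0],[-0.045,-0.012,0],100]
    - [[0,0,0],[-0.045,-0.012,0],100]
    - [[0,0,0],[-0.045,-0.012,0],100]

```text
time: 7.7
ee_pos: [0.5044, -0.1041, 0.1344]
tcp_rot: [180.0, 0.0, 90.1]
wrist_force: [1.3, -1.1, 0.9]
opening: 0.0856
grasp_force: 0.0
```

servo_tool:
  moves:
    - [[0,0,0],[-0.03,-0.009,0],100]
    - [[0,0,0],[-0.018,-0.005,0],100]
    - [[0,0,0],[0,0,0],100]

```text
time: 8.0
ee_pos: [0.4905, -0.1526, 0.1343]
tcp_rot: [-180.0, 0.0, 89.9]
wrist_force: [-0.2, -0.1, 0.0]
opening: 0.0856
grasp_force: 0.0
```

```bash
python3 chk.py w2
python3 - <<'E'
from h import *
c=calibration("wrist"); o=get_obs(); K=c["camera_matrix"]
for q in [(*o["ee_pos"][:2],.104),(.491,-.1512,.104)]:
    p=c["R"]@np.array(q)+c["t"]; print((K@p/p[2]).round(0))
im,d,W=cloud("scene")
k=(np.hypot(W[...,0]-.558,W[...,1]-.097)<.045)&(np.abs(W[...,2]-.06)<.008); q=W[k]
print(len(q),q.mean(0),cv2.minEnclosingCircle((q[:,:2]*1000).astype(np.float32)))
E
```

```text
[ 0.49046072 -0.15262144  0.13432053] [-0.2 -0.1  0. ] 0.08555392018985927
[327. 282.   1.]
[327. 281.   1.]
834 [0.56027376 0.09337523 0.05883498] ((558.0448608398438, 95.26521301269531), 29.132104873657227)
```

View pics/w2.png

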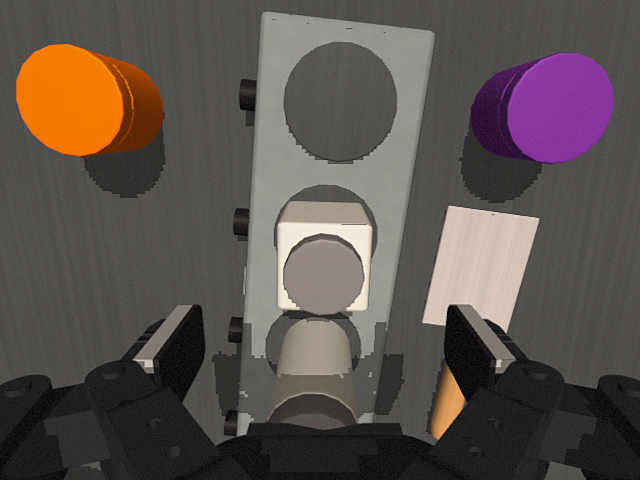

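Wide pot stands in its pocket, measured at about (0.558, 0.096). The square pot's cap is at (323,274), close to the predicted (327,282). Grasping it now.

servo_tool:
  moves:
    - [[0,0,0],[0.002,0,0.03],100]
    - [[0,0,0],[0,0,0.04],100]
    - [[0,0,0],[0,0,0.014],100]
    - [[0,0,0],[0,0,0],100]
    - [[0,0,0],[0,0,0],30]
    - [[0,0,0],[0,0,0],30]
    - [[0,0,0],[0,0,0],30]
    - [[0,0,0],[0,0,0],30]
    - [[0,0,0],[0,0,0],30]
    - [[0,0,0],[0,0,0],30]
    - [[0,0,0],[0,0,0],30]

```text
time: 9.2
ee_pos: [0.4921, -0.1489, 0.0521]
tcp_rot: [179.8, 0.0, 90.0]
wrist_force: [-0.3, 0.2, 6.4]
opening: 0.0456
grasp_force: 42.0
```

servo_tool:
  moves:
    - [[0,0,0],[0,0,-0.015],30]
    - [[0,0,0],[0,0,-0.035],30]
    - [[0,0,0],[0,0,-0.03],30]
    - [[0,0,0],[0.02,0.003,0],30]
    - [[0,0,0],[0.04,0.006,0],30]
    - [[0,0,0],[0.04,0.006,0],30]
    - [[0,0,0],[0.04,0.006,0],30]
    - [[0,0,0],[0.04,0.006,0],30]
    - [[0,0,0],[0.04,0.006,0],30]
    - [[0,0,0],[0.04,0.006,0],30]
    - [[0,0,0],[0.04,0.006,0],30]
    - [[0,0,0],[0.02,0.004,0],30]

```text
time: 10.4
ee_pos: [0.5399, 0.1744, 0.1313]
tcp_rot: [180.0, -0.0, 90.2]
wrist_force: [-0.3, -1.3, -1.2]
opening: 0.0455
grasp_force: 41.8
```

servo_tool:
  moves:
    - [[0,0,0],[0.006,0.002,0],30]
    - [[0,0,0],[0,0,0],30]

```text
time: 10.6
ee_pos: [0.5419, 0.1779, 0.1308]
tcp_rot: [180.0, 0.0, 90.1]
wrist_force: [-0.0, -0.6, -2.4]
opening: 0.0455
grasp_force: 41.8
```

servo_tool:
  moves:
    - [[0,0,0],[-0.001,0.001,0.02],30]
    - [[0,0,0],[0,0,0.035],30]
    - [[0,0,0],[0,0,0.03],30]
    - [[0,0,0],[0,0,0.015],30]
    - [[0,0,0],[0,0,0.005],30]
    - [[0,0,0],[0,0,0.002],30]
    - [[0,0,0],[0,0,0],30]
    - [[0,0,0],[0,0,0],30]

```text
time: 11.4
ee_pos: [0.5436, 0.1766, 0.0246]
tcp_rot: [179.9, -0.0, 90.0]
wrist_force: [-0.1, -0.4, -2.3]
opening: 0.0453
grasp_force: 41.8
```

servo_tool:
  moves:
    - [[0,0,0],[0,0,0.002],30]
    - [[0,0,0],[0,0,0.001],30]
    - [[0,0,0],[0,0,0],30]

```text
time: 11.7
ee_pos: [0.5437, 0.1767, 0.0241]
tcp_rot: [179.8, -0.1, 90.1]
wrist_force: [-7.9, -1.9, 20.8]
opening: 0.0456
grasp_force: 44.3
```

servo_tool:
  moves:
    - [[0,0,0],[0,0,-0.001],100]
    - [[0,0,0],[0,0,0],100]
    - [[0,0,0],[0,0,0],100]
    - [[0,0,0],[0,0,0],100]
    - [[0,0,0],[0,0,0],100]
    - [[0,0,0],[0,0,-0.02],100]
    - [[0,0,0],[0,0,-0.04],100]
    - [[0,0,0],[0,0,-0.045],100]
    - [[0,0,0],[0,0,-0.03],100]
    - [[0,0,0],[-0.02,-0.003,0],100]
    - [[0,0,0],[-0.045,-0.007,0],100]
    - [[0,0,0],[-0.045,-0.007,0],100]

```text
time: 12.9
ee_pos: [0.5257, 0.0658, 0.1562]
tcp_rot: [180.0, 0.0, 90.2]
wrist_force: [-0.2, -0.3, 0.5]
opening: 0.0851
grasp_force: 0.0
```

servo_tool:
  moves:
    - [[0,0,0],[-0.045,-0.007,0],100]
    - [[0,0,0],[-0.045,-0.007,0],100]
    - [[0,0,0],[-0.045,-0.007,0],100]
    - [[0,0,0],[-0.045,-0.007,0],100]
    - [[0,0,0],[-0.045,-0.007,0],100]
    - [[0,0,0],[-0.045,-0.004,0],100]
    - [[0,0,0],[-0.02,-0.003,0],100]
    - [[0,0,0],[-0.003,0,0],100]
    - [[0,0,0],[0,0,0],100]

```text
time: 13.8
ee_pos: [0.4841, -0.2268, 0.156]
tcp_rot: [-180.0, -0.0, 90.0]
wrist_force: [-1.1, 0.3, -0.7]
opening: 0.0853
grasp_force: 0.0
```

```bash
python3 chk.py w3
python3 - <<'E'
from h import *
c=calibration("wrist"); o=get_obs(); K=c["camera_matrix"]
p=c["R"]@np.array((*o["ee_pos"][:2],.127))+c["t"]; print((K@p/p[2]).round(0))
im,d,W=cloud("scene")
k=(np.hypot(W[...,0]-.543,W[...,1]-.176)<.045)&(np.abs(W[...,2]-.076)<.008); q=W[k]
print(len(q),q.mean(0),cv2.minEnclosingCircle((q[:,:2]*1000).astype(np.float32)))
E
```

```text
[ 0.48407757 -0.22677109  0.15603153] [-1.1  0.3 -0.7] 0.08532892691506237
[327. 283.   1.]
377 [0.54537301 0.17129387 0.07461773] ((543.4598999023438, 172.0880584716797), 19.635799407958984)
```

View pics/w3.png

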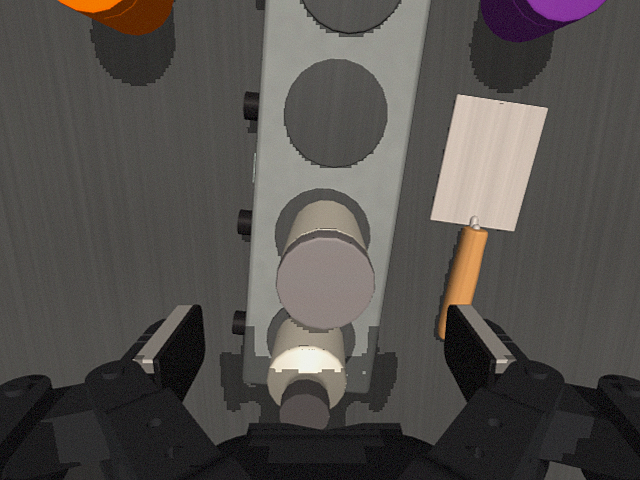

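Square pot placed fine. The tall pot's lid is at (326,282) against a predicted (327,283), so it's aligned.

servo_tool:
  moves:
    - [[0,0,0],[0,0,0.03],100]
    - [[0,0,0],[0,0,0.04],100]
    - [[0,0,0],[0,0,0.02],100]
    - [[0,0,0],[0,0,0],100]
    - [[0,0,0],[0,0,0],30]
    - [[0,0,0],[0,0,0],30]
    - [[0,0,0],[0,0,0],30]
    - [[0,0,0],[0,0,0],30]
    - [[0,0,0],[0,0,0],30]
    - [[0,0,0],[0,0,0],30]
    - [[0,0,0],[0,0,0],30]

```text
time: 15.0
ee_pos: [0.485, -0.2269, 0.0682]
tcp_rot: [179.9, 0.1, 90.1]
wrist_force: [-1.4, 1.3, 5.7]
opening: 0.0456
grasp_force: 31.2
```

servo_tool:
  moves:
    - [[0,0,0],[0,0,-0.015],30]
    - [[0,0,0],[0,0,-0.035],30]
    - [[0,0,0],[0,0,-0.03],30]
    - [[0,0,0],[0,0,0],30]
    - [[0,0,0],[0,0,0],30]

```text
time: 15.5
ee_pos: [0.4846, -0.2268, 0.1474]
tcp_rot: [179.9, 0.0, 90.1]
wrist_force: [-0.4, -1.3, -2.8]
opening: 0.0456
grasp_force: 32.3
```

servo_tool:
  moves:
    - [[0,0,0],[0.02,0.002,0],30]
    - [[0,0,0],[0.045,0.004,0],30]
    - [[0,0,0],[0.045,0.004,0],30]
    - [[0,0,0],[0.045,0.004,0],30]
    - [[0,0,0],[0.045,0.004,0],30]
    - [[0,0,0],[0.045,0.004,0],30]
    - [[0,0,0],[0.045,0.004,0],30]
    - [[0,0,0],[0.045,0.004,0],30]
    - [[0,0,0],[0.045,0.004,0],30]
    - [[0,0,0],[0.045,0.004,0],30]
    - [[0,0,0],[0.035,0.003,0],30]
    - [[0,0,0],[0.02,0.001,0],30]

```text
time: 16.7
ee_pos: [0.5249, 0.2559, 0.1445]
tcp_rot: [-179.9, 0.0, 90.2]
wrist_force: [0.5, -0.1, -2.3]
opening: 0.0454
grasp_force: 32.2
```

servo_tool:
  moves:
    - [[0,0,0],[0,0,0],30]
    - [[0,0,0],[0,0,0],30]

```text
time: 16.9
ee_pos: [0.5251, 0.2533, 0.145]
tcp_rot: [-179.9, 0.1, 90.1]
wrist_force: [-0.2, 0.7, -2.7]
opening: 0.0451
grasp_force: 32.3
```

servo_tool:
  moves:
    - [[0,0,0],[0,0.002,0.02],30]
    - [[0,0,0],[0,0,0.035],30]
    - [[0,0,0],[0,0,0.03],30]
    - [[0,0,0],[0,0,0.015],30]
    - [[0,0,0],[0,0,0.003],30]
    - [[0,0,0],[0,0,0.002],30]
    - [[0,0,0],[0,0,0],30]
    - [[0,0,0],[0,0,0],30]

```text
time: 17.7
ee_pos: [0.5285, 0.2537, 0.0428]
tcp_rot: [179.9, -0.1, 90.0]
wrist_force: [-0.5, 0.2, -2.5]
opening: 0.0453
grasp_force: 32.4
```

servo_tool:
  moves:
    - [[0,0,0],[0,0,0.002],30]
    - [[0,0,0],[0,0,0],30]

```text
time: 17.9
ee_pos: [0.5283, 0.2538, 0.0403]
tcp_rot: [179.9, -0.1, 90.1]
wrist_force: [1.1, 0.5, 2.4]
opening: 0.0452
grasp_force: 32.8
```

servo_tool:
  moves:
    - [[0,0,0],[0,0,0.001],30]
    - [[0,0,0],[0,0,0],100]
    - [[0,0,0],[0,0,0],100]
    - [[0,0,0],[0,0,0],100]
    - [[0,0,0],[0,0,0],100]
    - [[0,0,0],[0,0,0],100]
    - [[0,0,0],[0,0,-0.02],100]
    - [[0,0,0],[0,0,-0.04],100]
    - [[0,0,0],[0,0,-0.045],100]
    - [[0,0,0],[0,0,-0.015],100]
    - [[0,0,0],[-0.02,-0.002,0],100]
    - [[0,0,0],[-0.044,-0.004,0],100]

```text
time: 19.1
ee_pos: [0.5216, 0.1899, 0.1571]
tcp_rot: [-180.0, -0.0, 90.2]
wrist_force: [-0.0, -0.6, 0.5]
opening: 0.0854
grasp_force: 0.0
```

servo_tool:
  moves:
    - [[0,0,0],[-0.045,-0.004,0],100]
    - [[0,0,0],[-0.045,-0.004,0],100]
    - [[0,0,0],[-0.045,-0.004,0],100]
    - [[0,0,0],[-0.045,-0.004,0],100]
    - [[0,0,0],[-0.045,-0.004,0],100]
    - [[0,0,0],[-0.045,-0.005,0],100]
    - [[0,0,0],[-0.045,-0.005,0],100]
    - [[0,0,0],[-0.045,-0.005,0],100]
    - [[0,0,0],[-0.045,-0.005,0],100]
    - [[0,0,0],[-0.045,-0.005,0],100]
    - [[0,0,0],[-0.03,-0.003,0],100]
    - [[0,0,0],[-0.02,-0.002,0],100]

```text
time: 20.3
ee_pos: [0.4702, -0.3131, 0.1562]
tcp_rot: [-179.9, -0.1, 89.9]
wrist_force: [-0.2, 0.9, 0.4]
opening: 0.0853
grasp_force: 0.0
```

servo_tool:
  moves:
    - [[0,0,0],[0,0,0],100]
    - [[0,0,0],[0,0,0],100]

```text
time: 20.5
ee_pos: [0.4712, -0.3107, 0.1569]
tcp_rot: [-179.9, -0.1, 90.0]
wrist_force: [-0.3, -0.4, 0.6]
opening: 0.0856
grasp_force: 0.0
```

```bash
python3 chk.py w4
python3 - <<'E'
from h import *
c=calibration("wrist"); o=get_obs(); K=c["camera_matrix"]
p=c["R"]@np.array((*o["ee_pos"][:2],.112))+c["t"]; print((K@p/p[2]).round(0))
im,d,W=cloud("scene")
k=(np.hypot(W[...,0]-.527,W[...,1]-.254)<.045)&(np.abs(W[...,2]-.099)<.008); q=W[k]
print(len(q),q.mean(0),cv2.minEnclosingCircle((q[:,:2]*1000).astype(np.float32)))
E
```

```text
[ 0.47117741 -0.31066979  0.15686027] [-0.3 -0.4  0.6] 0.08555734865008865
[327. 271.   1.]
518 [0.52983712 0.24906332 0.09776567] ((527.69873046875, 250.90310668945312), 24.174638748168945)
```

View pics/w4.png

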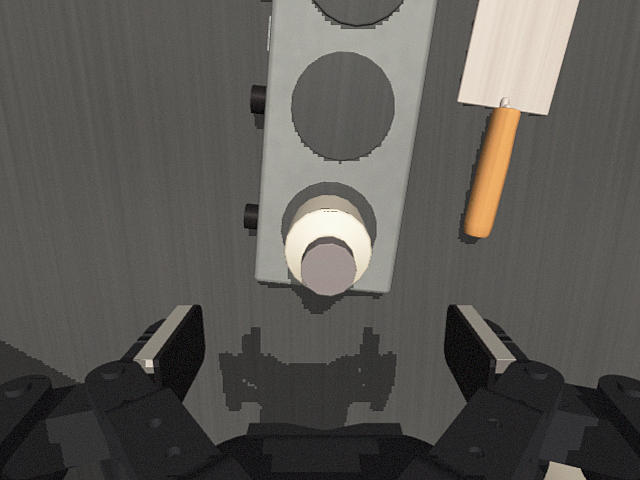

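Cap at (330,266) against a predicted (327,271), so it's aligned within 2 mm. Grasping the necked pot low on its body.

servo_tool:
  moves:
    - [[0,0,0],[0.001,0.002,0.03],100]
    - [[0,0,0],[0,0,0.04],100]
    - [[0,0,0],[0,0,0.03],100]
    - [[0,0,0],[0,0,0.011],100]
    - [[0,0,0],[0,0,0],100]
    - [[0,0,0],[0,0,0],35]
    - [[0,0,0],[0,0,0],35]
    - [[0,0,0],[0,0,0],35]
    - [[0,0,0],[0,0,0],35]
    - [[0,0,0],[0,0,0],35]
    - [[0,0,0],[0,0,0],35]

```text
time: 21.7
ee_pos: [0.4752, -0.3101, 0.0494]
tcp_rot: [179.8, 0.1, 90.1]
wrist_force: [-0.3, 0.9, 6.5]
opening: 0.0491
grasp_force: 41.1
```

servo_tool:
  moves:
    - [[0,0,0],[0,0,-0.01],35]
    - [[0,0,0],[0,0,-0.035],35]
    - [[0,0,0],[0,0,-0.045],35]
    - [[0,0,0],[0,0,-0.02],35]
    - [[0,0,0],[0,0,0],35]
    - [[0,0,0],[0,0,0],35]

```text
time: 22.3
ee_pos: [0.4744, -0.3098, 0.1577]
tcp_rot: [180.0, 0.0, 90.1]
wrist_force: [-0.2, -0.1, -2.6]
opening: 0.0488
grasp_force: 42.0
```

servo_tool:
  moves:
    - [[0,0,0],[0.02,0.002,0],35]
    - [[0,0,0],[0.045,0.003,0],35]
    - [[0,0,0],[0.045,0.003,0],35]
    - [[0,0,0],[0.045,0.003,0],35]
    - [[0,0,0],[0.045,0.003,0],35]
    - [[0,0,0],[0.045,0.003,0],35]
    - [[0,0,0],[0.045,0.003,0],35]
    - [[0,0,0],[0.045,0.003,0],35]
    - [[0,0,0],[0.045,0.003,0],35]
    - [[0,0,0],[0.045,0.003,0],35]
    - [[0,0,0],[0.045,0.003,0],35]
    - [[0,0,0],[0.045,0.003,0],35]

```text
time: 23.5
ee_pos: [0.5079, 0.207, 0.1556]
tcp_rot: [-179.9, 0.1, 90.1]
wrist_force: [0.6, -0.9, -0.7]
opening: 0.049
grasp_force: 42.0
```

servo_tool:
  moves:
    - [[0,0,0],[0.045,0.002,0],35]
    - [[0,0,0],[0.045,0.001,0],35]
    - [[0,0,0],[0.025,0,0],35]
    - [[0,0,0],[0.012,0,0],35]
    - [[0,0,0],[0,0,0],35]
    - [[0,0,0],[0,0,0],35]

```text
time: 24.1
ee_pos: [0.5114, 0.3314, 0.1565]
tcp_rot: [-179.9, 0.1, 90.0]
wrist_force: [0.5, 0.1, -1.1]
opening: 0.0489
grasp_force: 42.0
```

servo_tool:
  moves:
    - [[0,0,0],[0,0,0.02],35]
    - [[0,0,0],[0,0,0.04],35]
    - [[0,0,0],[0,0,0.04],35]
    - [[0,0,0],[0,0,0.02],35]
    - [[0,0,0],[0,0,0.01],35]
    - [[0,0,0],[0,0,0.004],35]
    - [[0,0,0],[0,0,0],35]
    - [[0,0,0],[0,0,0],35]

```text
time: 24.9
ee_pos: [0.5125, 0.3326, 0.0249]
tcp_rot: [179.9, -0.1, 90.0]
wrist_force: [1.0, 0.4, -1.1]
opening: 0.0493
grasp_force: 42.0
```

servo_tool:
  moves:
    - [[0,0,0],[0,0,0.002],35]
    - [[0,0,0],[0,0,0.001],35]
    - [[0,0,0],[0,0,0],35]

```text
time: 25.2
ee_pos: [0.5122, 0.3328, 0.0215]
tcp_rot: [179.9, -0.1, 90.1]
wrist_force: [-0.9, -0.3, 4.6]
opening: 0.049
grasp_force: 42.5
```

Contact. Releasing, then up and back out of the way.

servo_tool:
  moves:
    - [[0,0,0],[0,0,0],100]
    - [[0,0,0],[0,0,0],100]
    - [[0,0,0],[0,0,0],100]
    - [[0,0,0],[0,0,0],100]
    - [[0,0,0],[0,0,0],100]
    - [[0,0,0],[0,0,-0.02],100]
    - [[0,0,0],[0,0,-0.04],100]
    - [[0,0,0],[0,0,-0.045],100]
    - [[0,0,0],[0,0,-0.045],100]
    - [[0,0,0],[0,-0.03,-0.04],100]
    - [[0,0,0],[0,-0.045,0],100]
    - [[0,0,0],[0,-0.045,0],100]

```text
time: 26.4
ee_pos: [0.3911, 0.3324, 0.2115]
tcp_rot: [179.9, -0.1, 90.0]
wrist_force: [-0.7, 1.0, -0.3]
opening: 0.0853
grasp_force: 0.0
```

servo_tool:
  moves:
    - [[0,0,0],[0,-0.045,0],100]
    - [[0,0,0],[-0.04,-0.03,0],100]
    - [[0,0,0],[-0.045,0,0],100]
    - [[0,0,0],[-0.045,0,0],100]
    - [[0,0,0],[-0.045,0,0],100]
    - [[0,0,0],[-0.045,0,0],100]
    - [[0,0,0],[0,0,0],100]
    - [[0,0,0],[0,0,0],100]

```text
time: 27.2
ee_pos: [0.3171, 0.1115, 0.2106]
tcp_rot: [179.9, -0.0, 89.9]
wrist_force: [-0.0, 0.5, -0.2]
opening: 0.0856
grasp_force: 0.0
```

Run:
```python
from h import *
C=np.array([.535,.2148]); a=np.radians(11.2); R=np.array([[np.cos(a),-np.sin(a)],[np.sin(a),np.cos(a)]])
for cam in ["scene","top"]:
    im,d,W=cloud(cam); save(cam+"1",im)
    for n,h,y in [("wide",.06,-.12),("square",.076,-.04),("tall",.099,.04),("necked",.084,.12)]:
        g=C+R@[0,y]; k=(np.hypot(W[...,0]-g[0],W[...,1]-g[1])<.045)&(np.abs(W[...,2]-h)<.006); q=W[k]
        if len(q)<10: print(n,"few"); continue
        cc,r=cv2.minEnclosingCircle((q[:,:2]*1000).astype(np.float32))
        print(cam,n,"rack frame",(R.T@(np.array(cc)/1000-C)).round(4),"top z",np.median(q[:,2]).round(4),round(r,1))
print(get_obs()["time"],get_obs()["ee_pos"])
```

```text
scene wide rack frame [-0.0002 -0.1228] top z 0.0592 29.2
scene square rack frame [ 0.0006 -0.0427] top z 0.075 19.5
scene tall rack frame [0.0007 0.0369] top z 0.0982 23.8
scene necked rack frame [-0.0009  0.1182] top z 0.0833 15.8
top wide rack frame [ 0.0006 -0.1204] top z 0.0611 27.9
top square rack frame [ 0.0012 -0.0402] top z 0.0773 19.2
top tall rack frame [0.0086 0.025 ] top z 0.1002 16.6
top necked rack frame [0.009  0.1273] top z 0.0854 7.4
27.3 [0.31695914 0.11280725 0.21031354]
```

View pics/scene1.png

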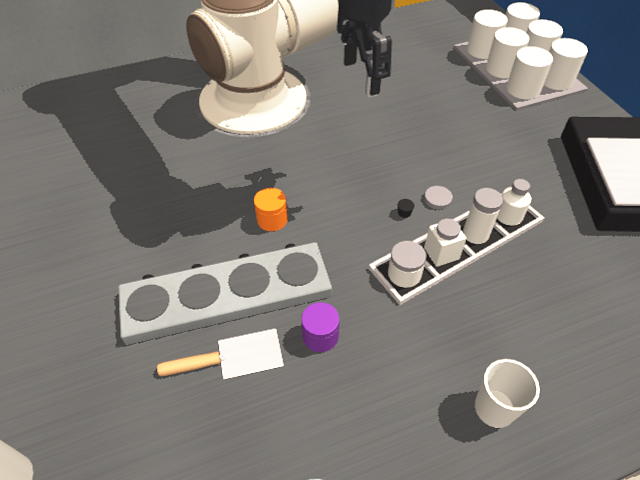

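All four pots stand upright in the right pockets: wide (407,262), square (446,240), tall (485,215) and necked (514,200). The fingers are clear. Handing in.

```bash
python3 -c "
from workcell import *
print(job_done())"
```

```text
the job is handed in; nothing more can be done
None
```

All four pots are standing upright in the rack in reverse order, each measured within about 3 mm of its pocket centre (for the tall and necked pots by the scene camera only, as the arm partly hid them from the top one), and the job was handed in at about 27 s; no verdict came back.

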